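# Seat a handlebar riser in its check fixture and work the gauge slide

## Task

Pick up the black handlebar riser and lower it (do not drop it) into the T-shaped pocket of the aluminium check fixture, so that its plate lies flat on the pocket floor, and let go of it. Then push the fixture's spring-loaded gauge slide by its upright knob all the way in, so that its tongue passes over the riser's plate, and let it spring back home, leaving the riser seated. Leave the white nylon bar, the battery pack and the spanner where they are.

Things in the scene. Friction and masses are not known exactly. Their poses are not given: they have to be found in the camera images.
- riser: Black handlebar riser, 0.25-0.4 kg, loose. T-shaped plate 15 mm thick, 120 mm long: head 64 mm wide (y) from x = -60 to -16 mm, tail 36 mm wide from x = -16 to +60. On it a block to grip, 40 (x) by 30 mm (y), centred at x = -8, y = 0, from 15 to 48 mm above the underside, with a 7 mm deep groove across its top along y. Origin: mid-length on the underside; z up.
- fixture: Check fixture fixed to the bench, aluminium: plate 150 mm (x) by 175 mm (y), top 23 mm above the bench, with a T-shaped pocket in the +y half and the gauge slide in the -y half. Origin: centre of its underside; z up. Its yaw varies.
- pocket (a point): Middle of the pocket's length on its floor, 12 mm above the bench, at (0, 40) mm in the fixture's frame, same axes. The pocket is the riser plate's outline plus 2 mm all round, head towards -x, 11 mm deep; the top 4 mm is a 45 degree lead-in, 4 mm wider a side. Seated, the riser's origin and axes coincide with this point and its plate stands 4 mm above the fixture's top.
- gauge_slide (a joint): Gauge slide: 0 at home, 0.040 m at its end stop, pushed along the fixture's +y. A spring returns it (3 N at home, 7 N at the end); it does not latch. At the end its flat tongue (20 mm wide, underside 30 mm above the bench) lies across the riser's tail, 3 mm above a seated plate; at home it is clear of the pocket. A riser that stands proud blocks it.
- slide_knob (a point): Point on the axis of the slide's upright round steel knob, 22 mm in diameter, rising from 38 to 78 mm above the bench out of a carriage 40 by 30 mm. The point is 58 mm above the bench, at (40, -50) mm in the fixture's frame when the slide is home, and moves with the slide.
- nylon_bar: White nylon round bar standing upright, 60 mm in diameter, 95 mm tall. Origin: centre of its underside. To be left alone.
- battery: Black and grey power-tool battery pack, 115 by 76 mm, 60 mm tall. Origin: centre of its underside. To be left alone.
- spanner: Steel spanner lying flat, 180 mm long. To be left alone.
Things that resemble listed ones, but are neither listed nor needed, are in the scene too. Leave any blue, purple or red look-alike of the riser alone.

How it is judged:
By the outcome, as a careful person would: the job done as asked, in the order asked, and still so for the second after the job is handed in, with the robot touching nothing.
It also fails if it takes over 54 s, if anything falls off the work surface, if the arm or the gripper's body presses on something with over 40 N, if the wrist force passes 120 N, or if a joint passes its speed limit or range.

## Robot

A 7-joint arm with a two-finger parallel gripper is mounted at the origin on the work surface. World frame = base frame: x ahead of the robot, y to its left, z up, the work surface at z = 0. Lengths are in mm, angles in rad, forces in N, time in s.
With the tool pointing down it reaches from about 400 to 750 mm from the base axis. Payload 19.5 kg.
Tool frame: the origin (TCP) lies midway between the tips of the shut fingers; the grasp point (between the pads) lies 19 mm behind it; z points along the fingers, y is the direction in which the jaws open and shut (so a half turn about z gives the same grasp; the last joint's range is limited). The gripper opens to 85 mm and grips with 20 to 120 N. Pads are 22 mm wide; open, the fingers measure 114 mm over their backs; the gripper's body (76 mm by 85 mm) begins 54 mm behind the grasp point. The pads swing forward as they close: fully open they stand 13 mm farther back than shut.
Start: joints at [1.151, 0.707, -0.028, 1.485, 0.022, 0.951, -0.075], TCP at [212.095, -534.426, 231.268] pointing down, gripper open.
Joint ranges: [-2.71, 2.71], [-0.32, 2.16], [-1.57, 1.52], [0, 2.45], [-1.46, 4.6], [0, 2.02], [-2.83, 2.83]. Speed limits (rad/s): [1.89, 1.89, 2.57, 2.57, 3.01, 3.01, 3.01].

## Interface

Orientations are given as a unit quaternion [x, y, z, w].
In Python, from rig import env gives the robot as it stands.
- The arm moves only by the tool arm_command, never from a script. Its argument "deltas" is a list of rows, each a list of 7 numbers: the opening in per cent of the stroke, from 0 (shut) to 100 (fully open), then the shift along the tool's x, y, z each as a share of 0.25 m, from -1 to 1, then the turn, a rotation vector about the tool's x, y, z each as a share of 360 degrees, from -1 to 1. A call has 1 to 8 rows; each row is the pose to reach, as a shift and turn from the pose commanded when the call began, along the tool's axes at that moment, turning the shorter way round; what a row does not reach only later rows make up. A row lasts 1/12 s, in which the tool goes at most 41.7 mm and 7.16 degrees, less where a joint would pass 70% of its speed; a pose out of reach is approached as far as the arm can. A call with a number of a shift or a turn outside -1 to 1 is refused whole. A call with a gripper value outside its range is refused whole. The fingers move at their own pace and stop on an object; "squeeze" is the grip in N (left out, the last holds). Time passes only in rows, so rows that repeat a pose let the fingers close. It gives the time, the measured TCP pose, the force and the opening at its end, in the units of the state.
- env.state(): the state, without advancing time (a new reading comes with each control period).
- env.capture(name): name is "scene" or "top"; returns a dict with "image" (400x640x3 uint8, red, green, blue), "K" (3x3 intrinsics, pixels), "dist" ([k1, k2, p1, p2, k3] as OpenCV has them; the pictures are not rectified), "R" (3x3) and "t" (3): a world point X has camera coordinates R X + t. Camera axes: x right, y down, z forward; pixel columns grow to the right and rows downward; lengths in mm; the calibration is good to about 2 mm. A picture is of the moment at which its call begins. There is no depth.
- env.hand_in(): hands the job in, once; it reports no verdict.
Trained networks look in a picture, given as the dict that the camera call returned (one of the last four; its "shot" number tells which), for a name from the list of things; names that differ only in an ending like _2 or _b are one class to them, and where a whole thing is asked for, a point or a joint stands for the part that bears it (a point fixed in the world has none). Each returns a list of dicts, best first, with "score" (0 to 1); they miss things now and then, are a little off and sometimes report something else, mostly with a low value. They report only what shows in the picture. A call takes as long as a camera call. They do not tell look-alikes from the thing itself.
- env.search_frame(query, picture): "extent" ([left, top, right, bottom] as shares, 0 to 1, of the picture: columns of its width, rows of its height, round what is visible of it).
- env.trace(query, picture): "pixels" (400x640 bool, what is visible of it) and "extent" ([left, top, right, bottom] as shares, 0 to 1, of the picture: columns of its width, rows of its height, round what is visible of it).
The state is a dict: "time": time; "joint_positions": joint angles; "joint_velocities": joint speeds; "joint_efforts": joint torques, N m; "position": TCP position; "eef_rot": TCP orientation; "wrist_force": force on the tool from outside, world axes, zero at the start; "wrist_torque": the same for the moment, N m; "grip_width": finger opening in mm.
Only numpy, scipy, OpenCV 4.12 (cv2) and the standard library are available. Lean on these libraries where they do the work, as an engineer would, in place of code of your own. Each camera call takes 0.05 s, during which the arm holds its last target. There are 200 camera calls.

## Working session

There is one attempt and no reset: what is moved stays moved. The work goes in short steps, Python scripts to look and compute and a tool call to move; the robot and the scene stay as the last step left them, time stands still between calls to the robot, and variables do not carry over. Pictures are saved under pics/ and viewed, about 8 in all and at most 12, crops included, and the job is handed in when it is done.

Besides the shell and the picture viewer there is one more tool, called as name([rows], argument=value, ...), one row to a line, values as JSON. arm_command: Moves the arm, as the interface text tells. Its arguments: {"type":"object","properties":{"deltas":{"type":"array","items":{"type":"array","items":{"type":"number"}}},"squeeze":{"type":"number"}},"required":["deltas"]}

```bash
mkdir -p pics; ls; python3 - <<'E'
from rig import env
import cv2,pickle
s=env.state();print(s['position'],s['eef_rot'],s['grip_width'],s['time'])
D={}
for n in("scene","top"):
    p=env.capture(n);D[n]=p
    cv2.imwrite(f"pics/{n}0.png",p["image"][:,:,::-1])
    print(n,p['shot'],p['K'].tolist(),p['dist'],p['R'].tolist(),p['t'])
    for q in("riser","fixture","slide_knob","gauge_slide","nylon_bar","battery","spanner"):
        for r in env.search_frame(q,p)[:5]:
            e=r['extent'];print(q,round(r['score'],2),[round(a*b) for a,b in zip(e,(640,400,640,400))])
pickle.dump(D,open("d0.pkl","wb"))
E
```

```text
pics
[ 211.98599693 -534.20799103  230.84007968] [ 9.82212400e-01  1.87772453e-01 -1.39896815e-04 -5.36619396e-04] 85.2936840236501 0.0
scene 1 [[465.45014183277016, 0.0, 319.0623558299998], [0.0, 465.45014183277016, 192.11243688147607], [0.0, 0.0, 1.0]] [-0.07246861  0.          0.          0.          0.        ] [[0.812884911335641, 0.5822081812646556, -0.015866776337653397], [0.4659484348181359, -0.6664240884187931, -0.5820403684158947], [-0.3494426662749935, 0.4657387336733792, -0.8130050768248259]] [-478.26870259 -245.30130327 1734.31036502]
riser 0.91 [252, 277, 293, 302]
riser 0.78 [263, 225, 301, 245]
riser 0.74 [201, 212, 237, 246]
riser 0.67 [311, 241, 340, 277]
riser 0.62 [249, 175, 269, 203]
fixture 0.77 [308, 137, 372, 191]
slide_knob 0.71 [324, 164, 350, 178]
gauge_slide 0.64 [325, 159, 351, 181]
nylon_bar 0.59 [354, 210, 371, 240]
nylon_bar 0.38 [180, 288, 240, 313]
battery 0.8 [358, 93, 390, 121]
spanner 0.75 [182, 290, 241, 318]
top 2 [[463.6222653217601, 0.0, 313.25437597872724], [0.0, 463.6222653217601, 202.84092528865958], [0.0, 0.0, 1.0]] [-0.05492453  0.          0.          0.          0.        ] [[-0.009172430340474224, -0.9999561185956308, 0.001904574705842731], [-0.9924703817792203, 0.008871085794830829, -0.1221631905601253], [0.1221409342221431, -0.003010767341017607, -0.9925082002015704]] [  23.95468157  588.84440138 1463.33686889]
riser 0.96 [407, 163, 436, 200]
riser 0.84 [386, 256, 422, 273]
riser 0.64 [355, 152, 388, 178]
riser 0.62 [358, 197, 392, 234]
riser 0.59 [326, 245, 361, 281]
fixture 0.77 [237, 185, 300, 248]
slide_knob 0.6 [271, 199, 297, 219]
gauge_slide 0.61 [270, 201, 293, 216]
nylon_bar 0.57 [316, 138, 336, 163]
battery 0.81 [167, 210, 194, 245]
spanner 0.68 [448, 194, 474, 247]
```

```bash
python3 - <<'E'
import pickle,cv2,numpy as np
D=pickle.load(open("d0.pkl","rb"))
a=cv2.resize(D["top"]["image"][120:300,220:500],None,fx=2.8,fy=2.8,interpolation=cv2.INTER_CUBIC)
cv2.imwrite("pics/a.png",a[:,:,::-1])
b=cv2.resize(D["scene"]["image"][80:330,170:400],None,fx=2.4,fy=2.4,interpolation=cv2.INTER_CUBIC)
cv2.imwrite("pics/b.png",b[:,:,::-1])
E
```

```text
(no output)
```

View pics/a.png

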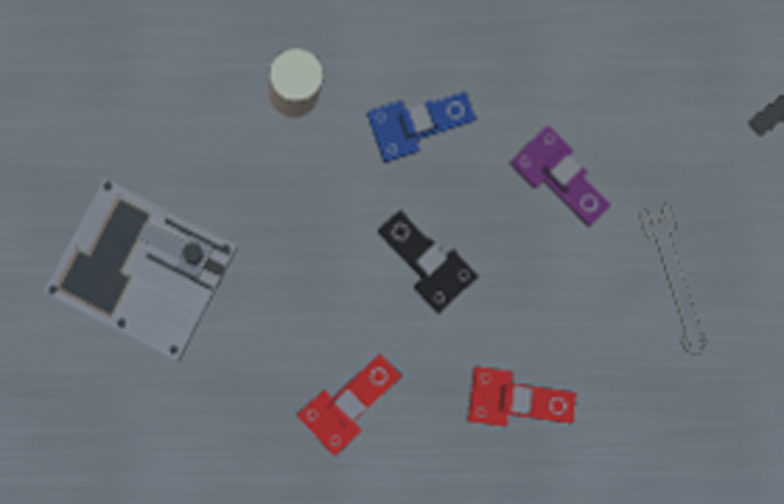

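View pics/b.png

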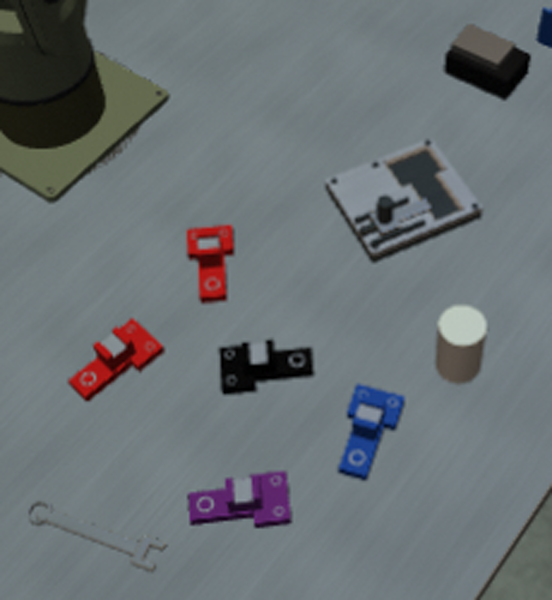

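Views used: 2. The top crop shows one black riser at a.png (428,262), which is top image pixel (373,214). The look-alikes in top-image pixels are blue (370,165), purple (420,183), red (345,264) and red (406,261). Only the black one fits the description. The fixture is at (268,216) and its knob at (289,210). Next I'll fit the models to the silhouettes in both views.

```bash
cat > h.py <<'E'
import numpy as np,cv2
from scipy.optimize import minimize
S=8
def proj(p,X):
    return cv2.projectPoints(np.float64(X).reshape(-1,3),cv2.Rodrigues(p["R"])[0],p["t"],p["K"],p["dist"])[0].reshape(-1,2)
def box(x0,x1,y0,y1,z0,z1): return np.array([[x,y,z] for x in(x0,x1) for y in(y0,y1) for z in(z0,z1)],float)
def knob(s=0):
    a=np.linspace(0,6.283,24,endpoint=False)
    return np.array([[40+11*np.cos(t),-50+s+11*np.sin(t),z] for t in a for z in(38,78)])
RISER=[box(-60,-16,-32,32,0,15),box(-16,60,-18,18,0,15),box(-28,12,-15,15,15,48)]
FIX=[box(-75,75,-87.5,87.5,0,23),knob(),box(20,60,-65,-35,23,38)]
def world(P,q):
    c,s=np.cos(q[3]),np.sin(q[3]); return P@np.array([[c,s,0],[-s,c,0],[0,0,1]])+q[:3]
def render(p,parts,q,r):
    x0,y0,x1,y1=r; m=np.zeros(((y1-y0)*S,(x1-x0)*S),np.uint8)
    for P in parts:
        uv=(proj(p,world(P,q))+.5-[x0,y0])*S-.5
        cv2.fillConvexPoly(m,cv2.convexHull((uv*16).round().astype(np.int32)),255,shift=4)
    return cv2.resize(m,(x1-x0,y1-y0),interpolation=cv2.INTER_AREA)/255.
def fit(views,parts,q0,zfree=True):
    """views: list of (picture, float mask)"""
    data=[]
    for p,m in views:
        ys,xs=np.where(m>.5); r=(xs.min()-8,ys.min()-8,xs.max()+9,ys.max()+9)
        data.append((p,r,cv2.GaussianBlur(np.float64(m[r[1]:r[3],r[0]:r[2]]),(0,0),1)))
    def f(v):
        q=[v[0],v[1],v[2]if zfree else q0[2],v[3]/50]
        return sum(((cv2.GaussianBlur(render(p,parts,q,r),(0,0),1)-m)**2).sum() for p,r,m in data)
    v0=np.array([*q0[:3],q0[3]*50])
    for st in(15,4):
        v0=(o:=minimize(f,v0,method="Nelder-Mead",options=dict(initial_simplex=[v0]+[v0+st*e for e in np.eye(4)],maxiter=300))).x
    return np.array([v0[0],v0[1],v0[2] if zfree else q0[2],v0[3]/50]),o.fun
def ray(p,uv,z):
    n=cv2.undistortPoints(np.float64([[uv]]),p["K"],p["dist"])[0,0]
    d=p["R"].T@np.array([*n,1]);c=-p["R"].T@p["t"]; return c+d*(z-c[2])/d[2]
E
cat > m1.py <<'E'
import pickle,sys
from rig import env
from h import *
D={n:env.capture(n) for n in("scene","top")}
def pick(q,p,c,):
    L=[(r['score'],r['pixels']) for r in env.trace(q,p) if r['pixels'].any()]
    L=[(np.hypot(*(np.argwhere(m).mean(0)[::-1]-c)),s,m) for s,m in L]
    return min(L,key=lambda t:t[0])
M={}
for nm,q,parts,c,yaw in(("riser","riser",RISER,{"scene":(278,234),"top":(374,215)},.75),("fixture","fixture",FIX,{"scene":(340,165),"top":(268,216)},-.46)):
    V=[]
    for n,p in D.items():
        d,s,m=pick(q,p,c[n]);print(nm,n,round(d,1),round(s,2),m.sum(),p['image'][m].mean(0).round());V.append((p,m.astype(float)));M[nm,n]=m
    q0=[*ray(D["top"],c["top"],15)[:2],0,yaw]
    print(" both",*fit(V,parts,q0));
    for v in V: print(" single z=0",*fit([v],parts,q0,False))
pickle.dump((D,M),open("d1.pkl","wb"))
E
python3 m1.py
```

```text
riser scene 1.6 0.67 612 [30. 32. 33.]
riser top 2.5 0.73 544 [54. 57. 61.]
 both [ 5.63402185e+02 -1.70877937e+02 -1.28009427e-02  7.38612681e-01] 10.797618739478512
 single z=0 [ 563.68926777 -170.53379294    0.            0.73518581] 8.024284295001987
 single z=0 [ 563.21900714 -171.25412131    0.            0.7354193 ] 2.5125838912802947
fixture scene 2.7 0.78 1968 [ 91.  97. 101.]
fixture top 2.2 0.89 2563 [100. 106. 114.]
 both [ 5.52217323e+02  1.60757020e+02  1.28543965e-01 -4.84815354e-01] 23.436708533238743
 single z=0 [ 5.53247760e+02  1.61488017e+02  0.00000000e+00 -4.86936907e-01] 7.38261318030847
 single z=0 [ 5.51370827e+02  1.59975641e+02  0.00000000e+00 -4.81067649e-01] 11.22251223646784
```

Both fits agree between the views to about 2 mm and give z≈0. I'll overlay them on an enlarged crop.

```bash
cat > ov.py <<'E'
from h import *
def overlay(p,lines,r,f,fn):
    x0,y0,x1,y1=r
    im=cv2.resize(p["image"][y0:y1,x0:x1],None,fx=f,fy=f,interpolation=cv2.INTER_CUBIC)[:,:,::-1].copy()
    for P,q,c in lines:
        uv=(proj(p,world(np.float64(P),q))+.5-[x0,y0])*f-.5
        cv2.polylines(im,[(uv*16).round().astype(np.int32)],True,c,1,cv2.LINE_AA,shift=4)
    return im
def T(g,z): return [[-60-g,-32-g,z],[-16+g,-32-g,z],[-16+g,-18-g,z],[60+g,-18-g,z],[60+g,18+g,z],[-16+g,18+g,z],[-16+g,32+g,z],[-60-g,32+g,z]]
def rect(x0,x1,y0,y1,z): return [[x0,y0,z],[x1,y0,z],[x1,y1,z],[x0,y1,z]]
def pocket(fq): return np.array([*world(np.array([[0,40,12.]]),fq)[0],fq[3]])
E
python3 - <<'E'
import pickle
from ov import *
D,M=pickle.load(open("d1.pkl","rb"))
R=np.array([563.4,-170.9,0,.7386]);F=np.array([552.2,160.8,0,-.4848]);P=pocket(F);print(P)
L=[(T(0,15),R,(0,255,255)),(rect(-28,12,-15,15,48),R,(0,255,0)),(rect(-75,75,-87.5,87.5,23),F,(0,255,0)),(T(6,11),P,(0,0,255)),(knob()[1::2],F,(255,255,0))]
rows=[]
for n,(a,b) in {"top":((340,185,405,245),(230,180,305,252)),"scene":((250,215,315,260),(300,132,380,195))}.items():
    ims=[overlay(D[n],L,r,5.2,0) for r in(a,b)]
    h=290; rows.append(np.hstack([cv2.copyMakeBorder(i[:h,:390],0,h-i[:h].shape[0],0,390-i[:,:390].shape[1],cv2.BORDER_CONSTANT) for i in ims]))
cv2.imwrite("pics/ov.png",np.vstack(rows))
E
```

```text
[ 5.70841257e+02  1.96190727e+02  1.20000000e+01 -4.84800000e-01]
```

View pics/ov.png

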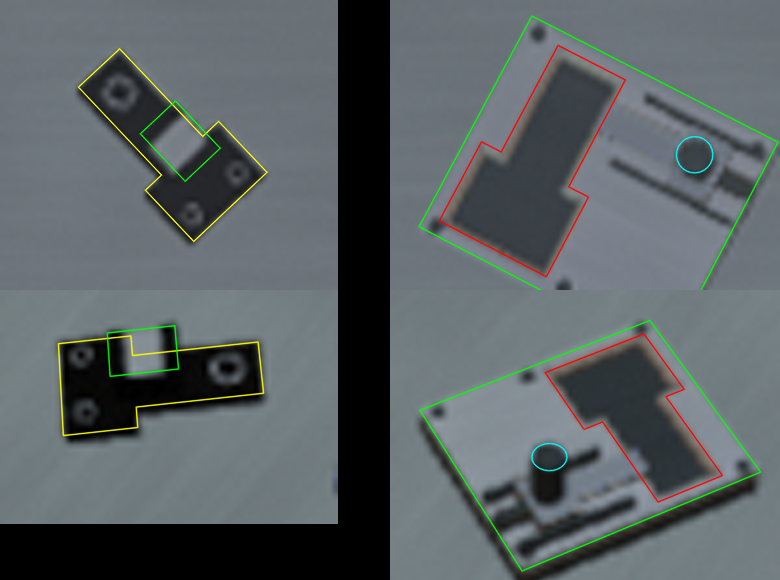

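Picture 3: the overlay lies on the black riser (block, head and tail) and on the fixture, pocket and knob in both views. The riser is confirmed and its geometry is consistent. Next is a move helper.

```bash
cat > go.py <<'E'
import sys
from rig import env
import numpy as np
from scipy.spatial.transform import Rotation as Ro
def plan(x,y,z,yaw):
    s=env.state();R=Ro.from_quat(s["eef_rot"]);p=np.array(s["position"])
    T=Ro.from_euler("z",yaw)*Ro.from_euler("x",np.pi)
    d=R.inv().apply(np.array([x,y,z])-p)/250; w=(R.inv()*T).as_rotvec()/(2*np.pi)
    print("t",round(s["time"],2),"pos",p.round(1),"yaw",round(np.arctan2(*R.as_matrix()[1::-1,0]),4),"w",round(s["grip_width"],1),"F",np.round(s["wrist_force"],1),"q",np.round(s["joint_positions"],2))
    print("delta",d.round(4).tolist(),w.round(4).tolist())
if __name__=="__main__": plan(*map(float,sys.argv[1:]))
E
python3 go.py 557.5 -176.3 150 .7386
```

```text
t 1.1 pos [ 212.1 -534.4  231.3] yaw 0.3777 w 85.4 F [ 0.4 -0.3 -0.4] q [ 1.15  0.71 -0.03  1.48  0.02  0.95 -0.08]
delta [1.8125, -0.8219, 0.3252] [-0.0, -0.0, -0.0574]
```

arm_command([
  [75, 0.9, -0.41, 0.1, 0, 0, -0.0574],
  [75, 0.9, -0.41, 0.1, 0, 0, -0.0574],
  [75, 0.9, -0.41, 0.1, 0, 0, -0.0574],
  [75, 0.9, -0.41, 0.1, 0, 0, -0.0574],
  [75, 0.9, -0.41, 0.1, 0, 0, -0.0574],
  [75, 0.9, -0.41, 0.1, 0, 0, -0.0574],
  [75, 0.9, -0.41, 0.1, 0, 0, -0.0574],
], squeeze=40)

```text
time: 1.68
position: [388.9, -349.8, 205.8]
eef_rot: [0.931, 0.365, 0.002, -0.001]
wrist_force: [1.5, 2.3, 0.4]
grip_width: 64.3
```

```bash
python3 go.py 557.5 -176.3 120 .7386
```

```text
t 1.68 pos [ 388.9 -349.8  205.8] yaw 0.7477 w 64.3 F [1.5 2.3 0.4] q [ 0.73  0.66 -0.1   1.71  0.08  0.77 -0.23]
delta [0.9651, -0.0499, 0.347] [-0.0002, -0.0006, 0.0014]
```

arm_command([
  [75, 0.96, -0.04, 0.34, 0, 0, 0.001],
  [75, 0.96, -0.04, 0.34, 0, 0, 0.001],
  [75, 0.96, -0.04, 0.34, 0, 0, 0.001],
  [75, 0.96, -0.04, 0.34, 0, 0, 0.001],
  [75, 0.96, -0.04, 0.34, 0, 0, 0.001],
  [75, 0.96, -0.04, 0.34, 0, 0, 0.001],
  [75, 0.96, -0.04, 0.34, 0, 0, 0.001],
  [75, 0.96, -0.04, 0.34, 0, 0, 0.001],
])

```text
time: 2.35
position: [555.2, -184.7, 120.1]
eef_rot: [0.933, 0.36, -0.0, -0.001]
wrist_force: [-0.2, -0.2, 0.9]
grip_width: 64.2
```

```bash
python3 go.py 557.5 -176.3 60 .7386
```

```text
t 2.35 pos [ 555.2 -184.7  120.1] yaw 0.736 w 64.2 F [-0.2 -0.2  0.9] q [ 0.28  0.87 -0.03  1.57  0.03  0.71 -0.6 ]
delta [0.0293, -0.0183, 0.2403] [-0.0003, -0.0, -0.0004]
```

arm_command([
  [75, 0.029, -0.018, 0.2, 0, 0, 0],
  [75, 0.029, -0.018, 0.24, 0, 0, 0],
  [75, 0.029, -0.018, 0.24, 0, 0, 0],
  [75, 0.029, -0.018, 0.24, 0, 0, 0],
])

```text
time: 2.68
position: [556.0, -180.0, 61.6]
eef_rot: [0.934, 0.358, -0.0, -0.0]
wrist_force: [0.8, 0.4, 1.1]
grip_width: 64.1
```

```bash
python3 go.py 557.5 -176.3 17 .7386
```

```text
t 2.68 pos [ 556.  -180.    61.6] yaw 0.7312 w 64.1 F [0.8 0.4 1.1] q [ 0.27  0.96 -0.02  1.61  0.04  0.58 -0.61]
delta [0.0143, -0.0069, 0.1785] [-0.0001, 0.0001, -0.0012]
```

arm_command([
  [75, 0.01, -0.005, 0.06, 0, 0, 0],
  [75, 0.01, -0.005, 0.12, 0, 0, 0],
  [75, 0.01, -0.005, 0.12, 0, 0, 0],
  [75, 0.01, -0.005, 0.12, 0, 0, 0],
  [75, 0.01, -0.005, 0.12, 0, 0, 0],
])

```text
time: 3.1
position: [558.1, -177.1, 33.0]
eef_rot: [0.934, 0.358, 0.001, 0.001]
wrist_force: [-0.1, 0.5, 0.7]
grip_width: 64.1
```

```bash
python3 go.py 557.5 -176.3 17 .7386
```

```text
t 3.1 pos [ 558.1 -177.1   33. ] yaw 0.7316 w 64.1 F [-0.1  0.5  0.7] q [ 0.26  1.   -0.02  1.61  0.04  0.52 -0.62]
delta [0.0003, -0.0043, 0.0641] [0.0003, -0.0001, -0.0011]
```

arm_command([
  [75, 0, -0.003, 0.03, 0, 0, -0.001],
  [75, 0, -0.003, 0.062, 0, 0, -0.001],
  [75, 0, -0.003, 0.062, 0, 0, -0.001],
  [60, 0, -0.003, 0.062, 0, 0, -0.001],
  [30, 0, -0.003, 0.062, 0, 0, -0.001],
  [10, 0, -0.003, 0.062, 0, 0, -0.001],
  [10, 0, -0.003, 0.062, 0, 0, -0.001],
  [10, 0, -0.003, 0.062, 0, 0, -0.001],
], squeeze=50)

```text
time: 3.77
position: [557.2, -175.9, 16.1]
eef_rot: [0.933, 0.361, 0.0, 0.0]
wrist_force: [-0.0, 0.6, 4.5]
grip_width: 29.1
```

arm_command([
  [10, 0, 0, 0, 0, 0, 0],
  [10, 0, 0, 0, 0, 0, 0],
  [10, 0, 0, 0, 0, 0, 0],
  [10, 0, 0, 0, 0, 0, 0],
])

```text
time: 4.1
position: [557.2, -175.9, 16.1]
eef_rot: [0.933, 0.361, 0.0, 0.0]
wrist_force: [-0.7, 0.0, 5.6]
grip_width: 29.5
```

arm_command([
  [10, 0, 0, -0.05, 0, 0, 0],
  [10, 0, 0, -0.15, 0, 0, 0],
  [10, 0, 0, -0.3, 0, 0, 0],
  [10, 0, 0, -0.45, 0, 0, 0],
  [10, 0, 0, -0.55, 0, 0, 0],
  [10, 0, 0, -0.55, 0, 0, 0],
  [10, 0, 0, -0.55, 0, 0, 0],
  [10, 0, 0, -0.55, 0, 0, 0],
])

```text
time: 4.77
position: [556.6, -175.7, 152.8]
eef_rot: [0.933, 0.361, -0.0, -0.0]
wrist_force: [-0.5, -0.5, -4.3]
grip_width: 29.2
```

```bash
python3 - <<'E'
from h import *
from ov import *
P=pocket(np.array([552.2,160.8,0,-.4848]));c=world(np.array([[-8,0,0.]]),P)[0];print(c)
from go import plan
plan(c[0],c[1],150,-.4848)
E
```

```text
[563.76311122 199.91897824  12.        ]
t 4.77 pos [ 556.6 -175.7  152.8] yaw 0.7385 w 29.2 F [-0.5 -0.5 -4.3] q [ 0.27  0.82 -0.03  1.55  0.03  0.78 -0.61]
delta [1.0325, -1.0918, 0.012] [-0.0001, 0.0002, 0.1947]
```

arm_command([
  [10, 0.06, -0.065, 0, 0, 0, 0.012],
  [10, 0.15, -0.16, 0, 0, 0, 0.03],
  [10, 0.25, -0.26, 0, 0, 0, 0.048],
  [10, 0.35, -0.37, 0, 0, 0, 0.067],
  [10, 0.45, -0.48, 0, 0, 0, 0.085],
  [10, 0.55, -0.58, 0, 0, 0, 0.104],
  [10, 0.65, -0.69, 0, 0, 0, 0.123],
  [10, 0.75, -0.79, 0, 0, 0, 0.14],
])

```text
time: 5.43
position: [561.8, 98.4, 152.1]
eef_rot: [0.997, -0.073, -0.001, 0.0]
wrist_force: [0.0, -0.3, -3.5]
grip_width: 28.9
```

```bash
python3 go.py 563.8 199.9 130 -.4848
```

```text
t 5.43 pos [561.8  98.4 152.1] yaw -0.1471 w 28.9 F [ 0.  -0.3 -3.5] q [-0.38  0.82  0.3   1.6  -0.32  0.76 -1.66]
delta [-0.0513, -0.4029, 0.0881] [0.0002, 0.0003, 0.0538]
```

arm_command([
  [10, -0.015, -0.12, 0.03, 0, 0, 0.016],
  [10, -0.03, -0.23, 0.05, 0, 0, 0.03],
  [10, -0.045, -0.33, 0.08, 0, 0, 0.045],
  [10, -0.05, -0.36, 0.09, 0, 0, 0.05],
  [10, -0.05, -0.36, 0.09, 0, 0, 0.05],
  [10, -0.05, -0.36, 0.09, 0, 0, 0.05],
  [10, -0.05, -0.36, 0.09, 0, 0, 0.05],
])

```text
time: 6.02
position: [563.0, 186.0, 130.5]
eef_rot: [0.974, -0.226, -0.0, 0.001]
wrist_force: [-0.2, -0.5, -3.8]
grip_width: 29.4
```

```bash
python3 go.py 563.8 199.9 100 -.4848
```

```text
t 6.02 pos [563.  186.  130.5] yaw -0.4553 w 29.4 F [-0.2 -0.5 -3.8] q [-0.56  0.9   0.4   1.54 -0.44  0.79 -2.01]
delta [-0.0217, -0.0514, 0.1218] [0.0002, 0.0, 0.0047]
```

arm_command([
  [10, -0.021, -0.051, 0.06, 0, 0, 0.005],
  [10, -0.021, -0.051, 0.12, 0, 0, 0.005],
  [10, -0.021, -0.051, 0.19, 0, 0, 0.005],
  [10, -0.021, -0.051, 0.22, 0, 0, 0.005],
  [10, -0.021, -0.051, 0.22, 0, 0, 0.005],
  [10, -0.021, -0.051, 0.22, 0, 0, 0.005],
  [10, -0.021, -0.051, 0.22, 0, 0, 0.005],
  [10, -0.021, -0.051, 0.22, 0, 0, 0.005],
])

```text
time: 6.68
position: [564.4, 200.9, 76.8]
eef_rot: [0.971, -0.241, 0.001, -0.0]
wrist_force: [-0.1, 0.4, -4.2]
grip_width: 29.1
```

```bash
cat > m2.py <<'E'
import pickle
from rig import env
from ov import *
from go import plan
F=np.array([552.2,160.8,0,-.4848]);P=pocket(F)
s=env.state();x,y,z=s["position"]
D={n:env.capture(n) for n in("scene","top")}
pickle.dump(D,open("d2.pkl","wb"))
R=np.array([x+8*np.cos(-.4848),y+8*np.sin(-.4848),z-16,-.4848]);print("expected",R.round(1))
V=[]
for n,p in D.items():
    u=proj(p,R[:3]+[0,0,10])[0]
    L=[(np.hypot(*(np.argwhere(r['pixels']).mean(0)[::-1]-u)),r['score'],r['pixels']) for r in env.trace("riser",p) if r['pixels'].any()]
    d,sc,m=min(L,key=lambda t:t[0]);print(n,u.round(),round(d,1),round(sc,2),m.sum());V.append((p,m))
L=[(T(0,0),R,(0,255,255)),(T(0,15),R,(0,255,0)),(T(6,11),P,(0,0,255))]
ims=[cv2.resize(overlay(D[n],L,r,5,0),(390,350)) for n,r in(("top",(225,175,303,245)),("scene",(300,122,378,192)))]
cv2.imwrite("pics/m2.png",np.hstack(ims))
plan(563.8,199.9,40,-.4848)
E
python3 m2.py
```

```text
expected [ 5.715e+02  1.972e+02  6.080e+01 -5.000e-01]
scene [349. 147.] 2.6 0.62 315
top [257. 208.] 14.9 0.4 62
t 6.88 pos [564.1 201.1  76.2] yaw -0.4867 w 29.1 F [ 0.2  0.  -3.6] q [-0.57  0.98  0.37  1.55 -0.49  0.7  -2.03]
delta [0.0011, 0.0049, 0.1449] [-0.0001, -0.0, -0.0003]
```

View pics/m2.png

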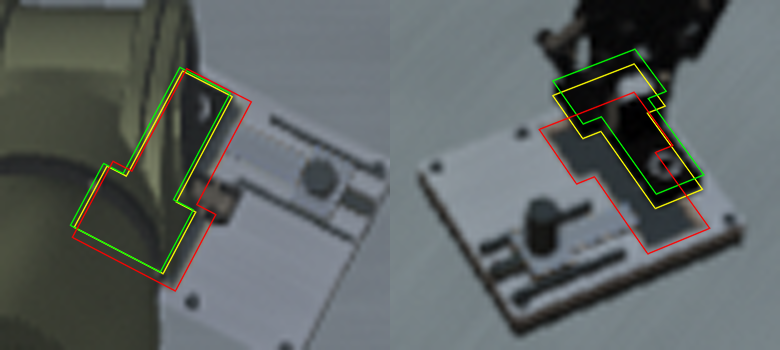

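Picture 4: in the scene view the held riser matches its expected outline, with the tail ring at (665,165), above the red pocket outline. The arm hides it in the top view. Now lowering.

arm_command([
  [10, 0.001, 0.004, 0.06, 0, 0, 0],
  [10, 0.001, 0.004, 0.12, 0, 0, 0],
  [10, 0.001, 0.004, 0.14, 0, 0, 0],
  [10, 0.001, 0.004, 0.14, 0, 0, 0],
  [10, 0.001, 0.004, 0.14, 0, 0, 0],
  [10, 0.001, 0.004, 0.14, 0, 0, 0],
])

```text
time: 7.38
position: [564.1, 200.2, 41.6]
eef_rot: [0.971, -0.241, 0.0, -0.0]
wrist_force: [-0.5, -0.2, -3.9]
grip_width: 28.9
```

arm_command([
  [10, 0, 0, 0.008, 0, 0, 0],
  [10, 0, 0, 0.015, 0, 0, 0],
  [10, 0, 0, 0.02, 0, 0, 0],
  [10, 0, 0, 0.02, 0, 0, 0],
  [10, 0, 0, 0.02, 0, 0, 0],
])

```text
time: 7.8
position: [563.7, 200.0, 35.8]
eef_rot: [0.971, -0.241, -0.0, 0.0]
wrist_force: [-0.3, -0.1, -3.7]
grip_width: 29.2
```

```bash
python3 go.py 563.8 199.9 28 -.4848
```

```text
t 7.8 pos [563.7 200.   35.8] yaw -0.4868 w 29.2 F [-0.3 -0.1 -3.7] q [-0.55  1.04  0.34  1.57 -0.51  0.62 -2.01]
delta [0.0005, 0.0001, 0.0312] [0.0, 0.0, -0.0003]
```

Underside is at about 19.7, inside the lead-in with no contact. Continuing slowly.

arm_command([
  [10, 0, 0, 0.006, 0, 0, 0],
  [10, 0, 0, 0.012, 0, 0, 0],
  [10, 0, 0, 0.018, 0, 0, 0],
  [10, 0, 0, 0.022, 0, 0, 0],
  [10, 0, 0, 0.022, 0, 0, 0],
])

```text
time: 8.22
position: [563.1, 200.6, 30.1]
eef_rot: [0.971, -0.241, -0.001, -0.0]
wrist_force: [-5.1, 3.3, -3.6]
grip_width: 29.2
```

A side force of about 6 N points along fixture −x, so I'll ease 1.5 mm that way and go on down.

arm_command([
  [10, -0.006, 0, 0, 0, 0, 0],
  [10, -0.006, 0, 0, 0, 0, 0],
  [10, -0.006, 0, 0.003, 0, 0, 0],
  [10, -0.006, 0, 0.006, 0, 0, 0],
  [10, -0.006, 0, 0.009, 0, 0, 0],
  [10, -0.006, 0, 0.009, 0, 0, 0],
  [10, -0.006, 0, 0.009, 0, 0, 0],
])

```text
time: 8.8
position: [562.8, 200.5, 28.4]
eef_rot: [0.97, -0.241, 0.0, -0.0]
wrist_force: [1.6, -1.7, 4.0]
grip_width: 29.1
```

Contact at 28.4 (seated expected at 28.1), and the weight is off. Releasing, then rising straight up.

arm_command([
  [45, 0, 0, 0, 0, 0, 0],
  [55, 0, 0, 0, 0, 0, 0],
  [65, 0, 0, 0, 0, 0, 0],
  [65, 0, 0, 0, 0, 0, 0],
  [65, 0, 0, 0, 0, 0, 0],
  [65, 0, 0, 0, 0, 0, 0],
])

```text
time: 9.3
position: [562.4, 200.8, 28.0]
eef_rot: [0.971, -0.241, -0.0, -0.0]
wrist_force: [-0.3, -0.1, 0.4]
grip_width: 55.4
```

arm_command([
  [65, 0, 0, -0.05, 0, 0, 0],
  [65, 0, 0, -0.15, 0, 0, 0],
  [65, 0, 0, -0.3, 0, 0, 0],
  [65, 0, 0, -0.45, 0, 0, 0],
  [65, 0, 0, -0.6, 0, 0, 0],
  [65, 0, 0, -0.6, 0, 0, 0],
  [65, 0, 0, -0.6, 0, 0, 0],
])

```text
time: 9.88
position: [563.0, 201.0, 180.7]
eef_rot: [0.971, -0.241, 0.001, -0.001]
wrist_force: [-0.8, 0.3, -1.1]
grip_width: 55.8
```

```bash
python3 go.py 360 160 178 -.4848
```

```text
t 9.88 pos [563.  201.  180.7] yaw -0.4867 w 55.8 F [-0.8  0.3 -1.1] q [-0.61  0.84  0.45  1.48 -0.42  0.91 -2.09]
delta [-0.6411, 0.5246, 0.0079] [-0.0005, -0.0003, -0.0003]
```

```bash
python3 go.py 544.7 60.8 110 -.4848
```

```text
t 9.88 pos [563.  201.  180.7] yaw -0.4867 w 55.8 F [-0.8  0.3 -1.1] q [-0.61  0.84  0.45  1.48 -0.42  0.91 -2.09]
delta [0.1969, 0.5306, 0.2817] [-0.0005, -0.0003, -0.0003]
```

arm_command([
  [40, 0.04, 0.1, 0, 0, 0, 0],
  [20, 0.09, 0.24, 0, 0, 0, 0],
  [0, 0.14, 0.38, 0.05, 0, 0, 0],
  [0, 0.19, 0.5, 0.15, 0, 0, 0],
  [0, 0.197, 0.53, 0.25, 0, 0, 0],
  [0, 0.197, 0.53, 0.28, 0, 0, 0],
  [0, 0.197, 0.53, 0.28, 0, 0, 0],
  [0, 0.197, 0.53, 0.28, 0, 0, 0],
])

```text
time: 10.55
position: [544.0, 61.6, 108.3]
eef_rot: [0.971, -0.241, -0.0, -0.0]
wrist_force: [-0.6, 0.0, 0.5]
grip_width: 0.1
```

```bash
cat > m3.py <<'E'
import pickle,sys
from rig import env
from ov import *
F=np.array([552.2,160.8,0,-.4848]);P=pocket(F)
D={n:env.capture(n) for n in("scene","top")}
pickle.dump(D,open("d3.pkl","wb"))
V=[]
for n,p in D.items():
    u=proj(p,P[:3]+[0,0,15])[0]
    L=[(np.hypot(*(np.argwhere(r['pixels']).mean(0)[::-1]-u)),r['score'],r['pixels']) for r in env.trace("riser",p) if r['pixels'].any()]
    d,sc,m=min(L,key=lambda t:t[0]);print(n,u.round(),round(d,1),round(sc,2),m.sum());V.append((p,m.astype(float)))
    for r in env.search_frame("slide_knob",p)[:1]: print(" knob",[round(a*b) for a,b in zip(r['extent'],(640,400,640,400))],round(r['score'],2))
# visible riser = above the fixture top (11 mm up) : clip parts
VIS=[box(-60,-16,-32,32,11,15),box(-16,60,-18,18,11,15),box(-28,12,-15,15,15,48)]
print("pocket",P);print("fit",*fit(V,VIS,P))
L=[(T(0,15),P,(0,255,0)),(rect(-28,12,-15,15,48),P,(0,255,255)),(knob()[1::2],F,(255,255,0))]
ims=[cv2.resize(overlay(D[n],L,r,5,0),(390,350)) for n,r in(("top",(225,175,303,245)),("scene",(300,122,378,192)))]
cv2.imwrite(sys.argv[1],np.hstack(ims))
E
python3 m3.py pics/m3.png; python3 go.py 544.7 60.8 50 -.4848
```

```text
scene [348. 156.] 1.2 0.86 470
 knob [323, 162, 350, 177] 0.5
top [259. 209.] 0.6 0.93 419
pocket [ 5.70841257e+02  1.96190727e+02  1.20000000e+01 -4.84800000e-01]
fit [ 5.73491749e+02  1.93066210e+02  1.26026094e+01 -4.68241881e-01] 96.40235935065695
t 10.85 pos [544.2  61.1 108.6] yaw -0.486 w 0.1 F [-0.8 -0.3 -0.1] q [-0.34  0.87  0.34  1.73 -0.46  0.62 -1.8 ]
delta [0.0023, 0.0004, 0.2345] [-0.0001, -0.0001, -0.0002]
```

View pics/m3.png

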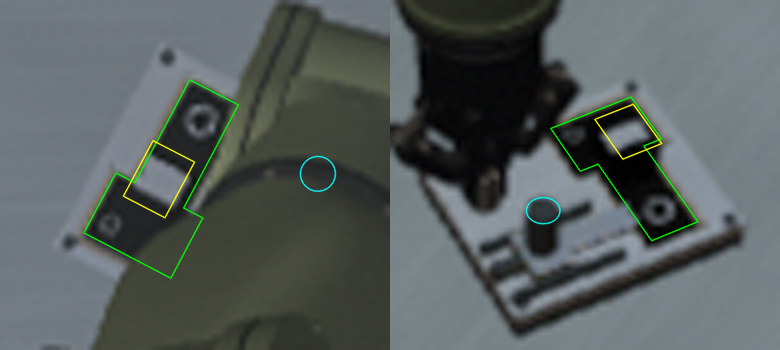

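Picture 5: the riser's plate edges lie on the green seated outline in both views. The fit is partly occluded and gives z 12.6 against 12. The shut fingers stand on the −y side of the knob, so I'll go down to knob height.

arm_command([
  [0, 0.002, 0, 0.08, 0, 0, 0],
  [0, 0.002, 0, 0.16, 0, 0, 0],
  [0, 0.002, 0, 0.23, 0, 0, 0],
  [0, 0.002, 0, 0.23, 0, 0, 0],
  [0, 0.002, 0, 0.23, 0, 0, 0],
  [0, 0.002, 0, 0.23, 0, 0, 0],
])

```text
time: 11.35
position: [544.8, 60.4, 51.6]
eef_rot: [0.971, -0.241, 0.0, -0.0]
wrist_force: [-0.8, 0.2, 0.1]
grip_width: 0.2
```

```bash
python3 - <<'E'
from ov import *
from go import plan
c=world(np.array([[40,-35.5,0.]]),np.array([552.2,160.8,0,-.4848]))[0];print(c)
plan(c[0],c[1],51,-.4848)
E
```

```text
[571.04661169 110.74947325   0.        ]
t 11.35 pos [544.8  60.4  51.6] yaw -0.4867 w 0.2 F [-0.8  0.2  0.1] q [-0.31  0.96  0.28  1.76 -0.5   0.49 -1.76]
delta [-0.0015, -0.227, 0.0027] [-0.0001, -0.0001, -0.0003]
```

arm_command([
  [0, 0, -0.03, 0, 0, 0, 0],
  [0, 0, -0.06, 0, 0, 0, 0],
  [0, 0, -0.085, 0, 0, 0, 0],
  [0, 0, -0.11, 0, 0, 0, 0],
  [0, 0, -0.13, 0, 0, 0, 0],
  [0, 0, -0.15, 0, 0, 0, 0],
  [0, 0, -0.15, 0, 0, 0, 0],
  [0, 0, -0.15, 0, 0, 0, 0],
])

```text
time: 12.02
position: [561.8, 93.5, 50.5]
eef_rot: [0.971, -0.241, -0.0, 0.0]
wrist_force: [-2.8, -4.4, 2.9]
grip_width: -0.1
```

arm_command([
  [0, 0, -0.02, 0, 0, 0, 0],
  [0, 0, -0.04, 0, 0, 0, 0],
  [0, 0, -0.06, 0, 0, 0, 0],
  [0, 0, -0.06, 0, 0, 0, 0],
  [0, 0, -0.06, 0, 0, 0, 0],
])

```text
time: 12.43
position: [568.6, 106.3, 50.5]
eef_rot: [0.97, -0.241, -0.0, 0.0]
wrist_force: [-4.0, -4.7, 4.3]
grip_width: 0.1
```

arm_command([
  [0, 0, -0.01, 0, 0, 0, 0],
  [0, 0, -0.018, 0, 0, 0, 0],
  [0, 0, -0.018, 0, 0, 0, 0],
  [0, 0, -0.018, 0, 0, 0, 0],
])

```text
time: 12.77
position: [570.6, 110.0, 50.5]
eef_rot: [0.97, -0.241, -0.0, 0.0]
wrist_force: [-5.0, -6.3, 4.4]
grip_width: -0.2
```

arm_command([
  [0, 0, -0.004, 0, 0, 0, 0],
  [0, 0, -0.008, 0, 0, 0, 0],
  [0, 0, -0.008, 0, 0, 0, 0],
])

```text
time: 13.02
position: [571.5, 111.9, 50.5]
eef_rot: [0.97, -0.241, -0.0, 0.0]
wrist_force: [-4.8, -5.3, 4.1]
grip_width: 0.2
```

arm_command([
  [0, 0, -0.004, 0, 0, 0, 0],
  [0, 0, -0.008, 0, 0, 0, 0],
  [0, 0, -0.008, 0, 0, 0, 0],
])

```text
time: 13.27
position: [571.9, 112.4, 50.5]
eef_rot: [0.97, -0.242, -0.001, 0.001]
wrist_force: [-8.3, -11.2, 7.4]
grip_width: -0.2
```

arm_command([
  [0, 0, -0.004, 0, 0, 0, 0],
  [0, 0, -0.008, 0, 0, 0, 0],
  [0, 0, -0.008, 0, 0, 0, 0],
])

```text
time: 13.52
position: [572.0, 112.7, 50.4]
eef_rot: [0.97, -0.242, -0.002, 0.002]
wrist_force: [-15.8, -19.7, 10.6]
grip_width: 0.1
```

End stop found: the force rose to 25 N at full travel. One look here.

```bash
python3 - <<'E'
from rig import env
from ov import *
F=np.array([552.2,160.8,0,-.4848]);p=env.capture("scene")
L=[(knob(0)[1::2],F,(255,255,0)),(knob(40)[1::2],F,(0,255,255))]
cv2.imwrite("pics/m4.png",overlay(p,L,(295,122,385,200),6,0))
E
```

```text
(no output)
```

View pics/m4.png

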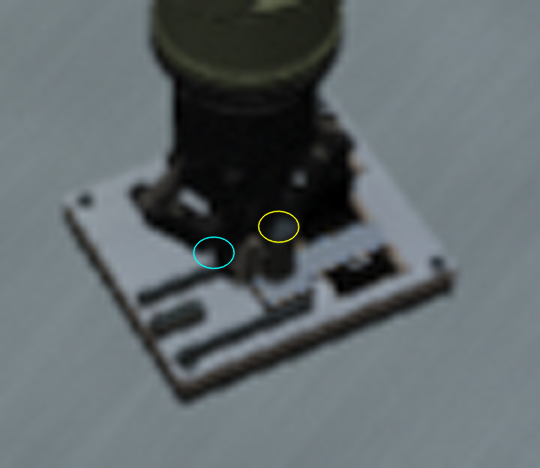

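arm_command([
  [0, 0, 0.02, 0, 0, 0, 0],
  [0, 0, 0.05, 0, 0, 0, 0],
  [0, 0, 0.08, 0, 0, 0, 0],
  [0, 0, 0.11, 0, 0, 0, 0],
  [0, 0, 0.14, 0, 0, 0, 0],
  [0, 0, 0.17, 0, 0, 0, 0],
  [0, 0, 0.21, 0, 0, 0, 0],
  [0, 0, 0.25, 0, 0, 0, 0],
])

```text
time: 14.23
position: [544.3, 60.5, 50.6]
eef_rot: [0.971, -0.241, 0.0, -0.0]
wrist_force: [0.4, -0.2, 0.1]
grip_width: 0.1
```

Picture 6: the knob sits on the yellow 40 mm circle at (278,227) and the tongue lies across the riser's tail at (370,245). The fingers have since drawn back with the spring. Next I'll lift, move well clear and check.

arm_command([
  [0, 0, 0.03, -0.1, 0, 0, 0],
  [0, 0, 0.03, -0.25, 0, 0, 0],
  [0, 0, 0.03, -0.4, 0, 0, 0],
  [0, 0, 0.2, -0.5, 0, 0, 0],
  [0, 0, 0.4, -0.5, 0, 0, 0],
  [0, 0, 0.6, -0.5, 0, 0, 0],
  [0, 0, 0.75, -0.5, 0, 0, 0],
  [0, 0, 0.75, -0.5, 0, 0, 0],
])

```text
time: 14.9
position: [454.3, -109.1, 176.1]
eef_rot: [0.97, -0.243, 0.0, 0.0]
wrist_force: [-0.2, -0.6, -0.5]
grip_width: -0.2
```

```bash
python3 m3.py pics/m5.png; python3 - <<'E'
from rig import env
for n in("scene","top"):
    p=env.capture(n)
    for q in("nylon_bar","battery","spanner"):
        print(n,q,[[round(a*b) for a,b in zip(r['extent'],(640,400,640,400))] for r in env.search_frame(q,p)[:1]])
s=env.state();print(s["time"],s["wrist_force"])
E
```

```text
scene [348. 156.] 0.7 0.92 404
 knob [326, 164, 349, 176] 0.78
top [259. 209.] 2.1 0.96 582
 knob [268, 198, 297, 219] 0.7
pocket [ 5.70841257e+02  1.96190727e+02  1.20000000e+01 -4.84800000e-01]
fit [ 5.71771279e+02  1.94707393e+02  9.17158959e+00 -4.80260666e-01] 11.844347334248242
scene nylon_bar [[353, 210, 370, 237]]
scene battery [[358, 92, 391, 122]]
scene spanner [[181, 287, 241, 316]]
top nylon_bar [[318, 140, 336, 162]]
top battery [[167, 211, 193, 246]]
top spanner [[447, 192, 471, 246]]
15.6 [ 0.12687126 -0.01053134 -0.20697045]
```

View pics/m5.png

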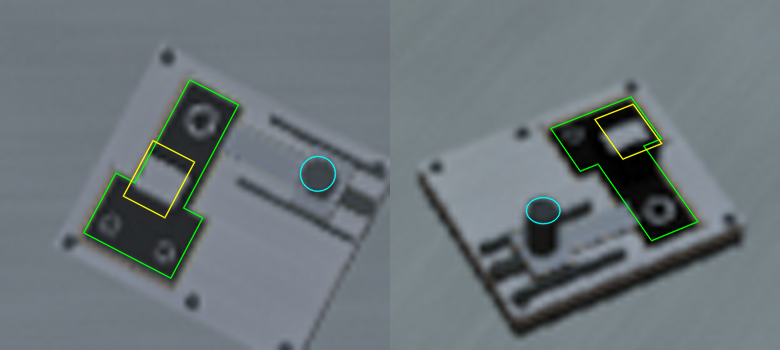

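Picture 7: the riser is on its seated outline and the knob is back on the home circle in both views. The bystanders are where they were.

```bash
python3 -c "
from rig import env
print(env.hand_in())"
```

```text
the job is handed in; nothing more can be done
None
```

The black riser is seated in the pocket and released. I pushed the gauge slide to its end stop, with the tongue over the riser's tail, and it sprang back home. I handed the job in at about 15.6 s of the 54 s allowed, with the robot touching nothing.

**Seating:** While lowering, the riser touched a pocket wall with about 6 N, so I eased it 1.5 mm. It met the floor with the tool at 28.4 mm, against 28.1 mm expected. I let go only after that contact.

**Slide:** The push force was about 7–8 N near the end, then rose to about 25 N at the stop. A picture there showed the knob at the 40 mm position and the tongue across the tail.

**Last checks:**
- **Riser:** In both views it lies on its seated outline. The fit is within about 2 mm sideways of the pocket.
- **Knob:** It is back on its home mark in both views.
- **Bystanders:** The nylon bar, battery pack and spanner show in the same places, within about 3 pixels of detector scatter.

**Disagreement:** The final silhouette fit put the riser's height at 9.2 mm, where the pocket floor is at 12 mm. An earlier fit, partly hidden by the arm, gave 12.6 mm. I put the difference down to pixel resolution, because the contact height and the tongue's free passage both say it is seated.

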